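# Open the child-resistant tablet bottle and put its cap in the kidney dish

### The job

Open the white square tablet bottle standing in the grey bench holder: push its child-resistant cap down, turn it anticlockwise while it is held down until it comes free, and lift it off. Lay the cap flat, top side up, in the steel kidney dish and let go; leave the bottle standing in its holder and the other things on the worktop where they are.

Things in the scene. Friction and masses are not known exactly. Their poses are not given: they have to be found in the camera images.
- holder: grey block 102x102x34 mm fixed on the worktop, with a square well 62.5 mm wide and 26 mm deep in its top; origin at the centre of its underside, well floor 8 mm above it; x and y axes along its sides
- bottle: loose white square tablet bottle, 60x60 mm, body 70 mm high, sloping shoulder up to 75.5 mm, round neck of 34 mm diameter up to a rim at 97 mm (42 mm over the three hooks on the neck), 0.18 kg; stands in the holder's well with about 1 mm play on each side, so it cannot turn. Origin at the centre of its underside, z up, on the cap's axis
- cap: loose white push-and-turn cap on the bottle: 50 mm diameter, 25 mm high, ribbed side, arrows on top; origin at the centre of its open underside, z up through its top. Starts locked, 83 mm above the bottle's origin, x along the bottle's x. Beside it fingers are free down to the bottle's shoulder, 32 mm below its top. Three inner lugs under hooks on the neck keep it from turning or coming off
- cap_top (a point): centre of the cap's flat top, 25 mm above the cap's origin. A spring disc in the cap pushes it up: 7 N locked, 2 N more per mm. Held down 3 mm or more (13 N; at most 7 mm, 21 N; aim for 5 mm really reached) it turns anticlockwise seen from above. The lugs are clear of the hooks from 45 to 80 degrees of turn (stop at 85; aim for 65), where it lifts straight off
- kidney_dish: loose stainless kidney-shaped dish, 96 mm (x) by 217 mm (y), rim 35 mm high, inner floor 5 mm above its origin, 0.16 kg; origin at the middle of its underside, y along its length. The floor is about 70 mm wide (x) at the middle and narrows towards the ends: the cap lies flat with its axis near the dish's origin; there is room for fingers beside it along the dish's length
- tweezers: steel tweezers, 124 mm long, lying between holder and dish; leave alone
- vial_1: small glass vial, 21 mm diameter, 44 mm high, standing behind; leave alone
- vial_2: small glass vial, 24 mm diameter, 51 mm high, standing behind; leave alone
- vial_3: small glass vial, 26 mm diameter, 39 mm high, standing behind; leave alone
- chlor: small bottle, 42 mm diameter, 88 mm high, standing behind; leave alone
- syringe_5: syringe, 120 mm long, lying in front of the syringe pump; leave alone
- swab_box: carton 55x100x45 mm near the front edge; leave alone
There are look-alikes about, which are no part of the job. There is more than one size of the cap; the job needs the larger.

How it is judged:
On the way, in this order (a step that is already met when the one before it is completed fails the run):
1. the cap has been turned at least 35 degrees out of its lock, still on the neck (angle between the x axis of cap and the x axis of bottle, either way round above 0.61 rad and z of cap in the frame of bottle below 0.095 m and horizontal distance between cap and bottle below 0.008 m), for 0.05 s.
2. the cap is lifted off the neck (z of cap in the frame of bottle above 0.105 m), for 0.1 s.
At the end, for the whole second after the job is handed in: The cap rests in the kidney dish, within 30 mm of its middle across and 80 mm along, top up within 14 degrees, its underside less than 15 mm above the dish's underside; dish level and bottle upright within 6 degrees; bottle down in its well within 6 mm (8 mm sideways) (x of cap in the frame of kidney_dish between -0.03 and 0.03 m and y of cap in the frame of kidney_dish between -0.08 and 0.08 m and z of cap in the frame of kidney_dish below 0.015 m and angle between cap's own z axis and vertical below 0.25 rad and linear speed of cap below 0.02 m/s and angle between each of kidney_dish, bottle's own z axis and vertical below 0.1 rad and z of bottle in the frame of holder below 0.014 m and horizontal distance between bottle and holder below 0.008 m); the robot touches nothing.
It fails at once if the bottle is pulled out of its well (lifted 20 mm) (z of bottle in the frame of holder above 0.028 m).
It fails at once if a bystander is moved by more than 30 mm (distance of any of tweezers, vial_1, vial_2, vial_3, chlor, syringe_5, swab_box from where it was at the start of the episode above 0.03 m).
It also fails if it takes over 42 s, if anything falls off the work surface, if the arm or the gripper's body presses on something with over 40 N, if the wrist force passes 120 N, or if a joint passes its speed limit or range.

### The arm

A 6-joint arm with a two-finger parallel gripper is mounted at the origin on a cart in front of the work surface, level with it; the furniture and walls round the work are solid. World frame = base frame: x ahead of the robot, y to its left, z up, the work surface at z = 0. Lengths are in m, angles in rad, forces in N, time in s.
With the tool pointing down it reaches from about 0.325 to 1 m from the base axis. Payload 5.1 kg.
Tool frame: the origin (TCP) lies at the very end of the fingers, on their centre line; the grasp point (between the pads) lies 19 mm behind it (bot.grasp_offset is the distance from the TCP to the grasp point, in m); z points along the fingers, y is the line along which they close (so a half turn about z gives the same grasp; the last joint's range is limited). The gripper opens to 85 mm and grips with 20 to 120 N. Pads are 22 mm wide; open, the fingers measure 114 mm over their backs; the gripper's body (76 mm by 85 mm) begins 54 mm behind the grasp point. The pads swing forward as they close: fully open they stand 13 mm farther back than shut.
Start: joints at [1.02, 0.124, 1.65, -0, 1.367, -0.083], TCP at [0.293, 0.58, 0.231] pointing down, gripper open.
Joint ranges: [-2.61, 2.61], [-1.02, 2.33], [0.03, 2.71], [-1.35, 4.49], [0.32, 2.68], [-2.91, 2.91]. Speed limits (rad/s): [2.57, 2.57, 3.14, 3.14, 3.14, 3.14].

### API

Orientations are given as a rotation vector (axis times angle).
In Python, from cell import bot, get_image gives the robot as it stands.
- The arm moves only by the shell command python3 -m jog 'ROWS' [FORCE]. ROWS is text: rows parted by semicolons, each of 5 numbers parted by spaces: the shift along the tool's x, y, z as a fraction of full scale, then the turn about the tool's z as a fraction of full scale, then the opening, from 0 (shut) to 1 (fully open). In form: x y z twist claw; .... A call has 1 to 5 rows; each row shifts and turns the commanded pose from where the row before left it, along the tool's axes as they then stand; what a row does not reach is not made up. Full scale, the value 1, is 30 mm for a shift and 0.5 rad for a turn. A row lasts 1/10 s, in which the tool goes at most 50 mm and 8.59 degrees, less where a joint would pass 70% of its speed; a pose out of reach is approached as far as the arm can. A call with a number of a shift or a turn outside -1 to 1 is refused whole. A call with a gripper value outside its range is refused whole. The fingers move at their own pace and stop on an object; FORCE is the grip in N (left out, the last holds). Time passes only in rows, so rows that do not move let the fingers close. It gives the time, the measured TCP pose, the force, the opening and the grip force at its end, in the units of the state.
- bot.read_state(): the state, without advancing time (a new reading comes with each control period).
- get_image(name): name is "side" or "top" or "wrist"; returns a dict with "pixels" (480x640x3 uint8, red, green, blue), "fx", "fy", "cx", "cy" (pixels), "origin" and "rotation" of the camera in the world. Camera axes: x right, y up, looking along -z (the intrinsics and any distortion apply to the point x, -y, -z); pixel columns grow to the right and rows downward; lengths in m; the calibration is good to about 2 mm. A picture is of the moment at which its call begins. There is no depth.
- bot.job_done(): hands the job in; it is judged then, once.
The state is a dict: "time": time; "joints": joint angles; "qvel": joint speeds; "tau": joint torques, N m; "tcp_pos": TCP position; "eef_rot": TCP orientation; "force": force on the tool from outside, world axes, zero at the start; "wrist_torque": the same for the moment, N m; "width": finger opening in m; "grasp_force": force on a finger pad.
Only numpy, scipy, OpenCV 4.12 (cv2) and the standard library are available. Lean on these libraries where they do the work, as an engineer would, in place of code of your own. Each camera call takes 0.05 s, during which the arm holds its last target. There are 200 camera calls.

## Working session

There is one attempt and no reset: what is moved stays moved. The work goes in short steps, Python scripts to look and compute and a shell command to move; the robot and the scene stay as the last step left them, time stands still between calls to the robot, and variables do not carry over. Pictures are saved under pics/ and viewed, at most 10 in all, crops included, and the job is handed in when it is done.

```bash
mkdir -p pics; ls; python3 - <<'E'
from cell import bot,get_image
import cv2,numpy as np
for n in ["top","side"]:
    g=get_image(n); cv2.imwrite(f"pics/{n}0.png",g["pixels"][:,:,::-1]); print({k:(np.round(v,4).tolist() if k!='pixels' else 0) for k,v in g.items()})
print(bot.read_state())
E
```

```text
pics
{'pixels': 0, 'fx': 443.6959, 'fy': 443.6959, 'cx': 315.5462, 'cy': 243.5096, 'origin': [0.3882, -0.2187, 0.9246], 'rotation': [0.165, -0.1432, -1.4052]}
{'pixels': 0, 'fx': 506.6413, 'fy': 506.6413, 'cx': 315.1359, 'cy': 234.4938, 'origin': [0.4229, -0.8267, 0.6585], 'rotation': [0.8456, -0.0736, -0.2078]}
{'time': 0.1, 'joints': array([ 1.02042649e+00,  1.24429953e-01,  1.65158757e+00,  4.95577203e-05,
        1.36750304e+00, -8.26013721e-02]), 'qvel': array([ 0.000285  , -0.00210595, -0.00463716,  0.00254217, -0.00118666,
       -0.00023226]), 'tau': array([ 5.33346720e-04, -4.24925029e+01, -3.66656005e+01, -8.20464106e-05,
        3.88780390e-03, -4.36589175e-06]), 'tcp_pos': array([0.29279613, 0.57967722, 0.23015274]), 'eef_rot': array([-7.27953728e-01, -3.05542472e+00,  2.85364544e-03]), 'force': array([ 0.43117882,  0.11751255, -0.79225678]), 'wrist_torque': array([ 0.04285128, -0.00030583,  0.03645932]), 'grasp_force': 0.0, 'width': 0.08560151329766594}
```

View pics/top0.png

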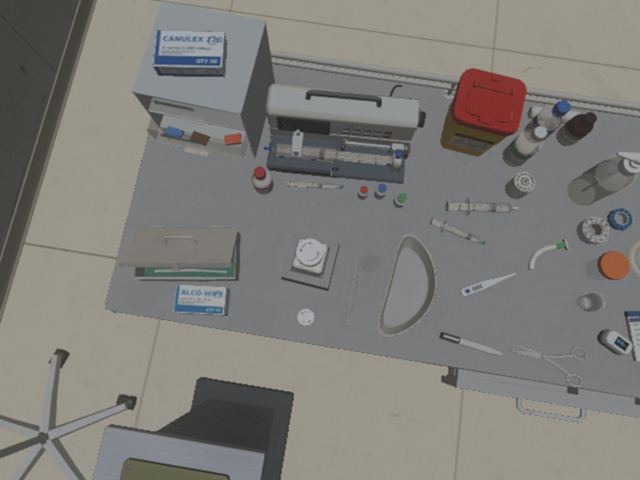

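View pics/side0.png

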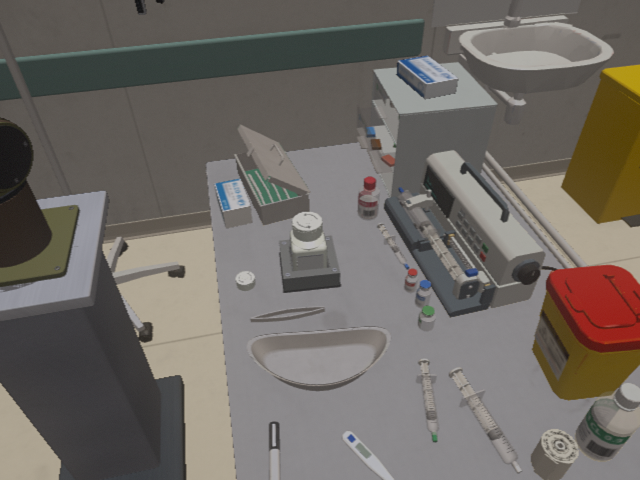

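The bottle with the cap stands in the grey holder: top view (310,252), side view (307,225). Possible confusions for the cap are the loose small white cap at top (306,317) / side (245,281), the white ribbed cap at top (524,184), and the rings at (596,230). I choose the one on the bottle in the holder and check it in a close crop. The dish is at top (410,285) / side (318,355).

```bash
python3 - <<'E'
import cv2,numpy as np
a=cv2.imread("pics/top0.png")[222:347,270:450]; b=cv2.imread("pics/side0.png")[200:400,230:400]
a=cv2.resize(a,None,fx=4.4,fy=4.4,interpolation=cv2.INTER_CUBIC); b=cv2.resize(b,None,fx=3,fy=3,interpolation=cv2.INTER_CUBIC)
cv2.imwrite("pics/c1.png",a);cv2.imwrite("pics/c2.png",b)
E
```

```text
(no output)
```

View pics/c1.png

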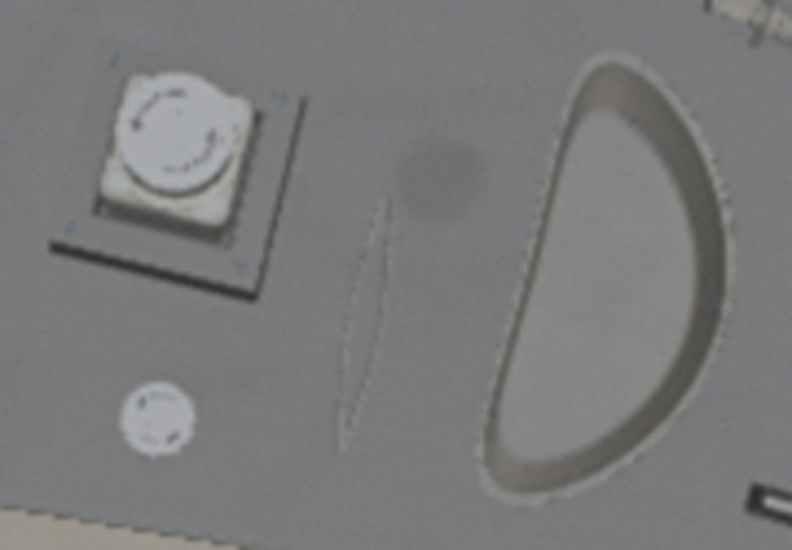

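View pics/c2.png

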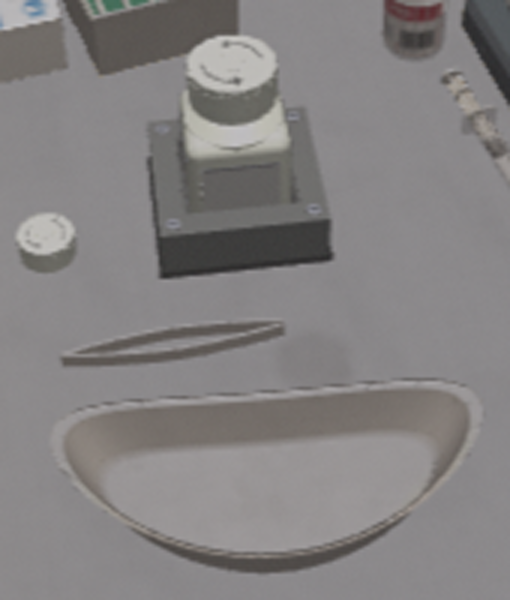

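The crops confirm it. In c1 the large cap with arrows sits on the square bottle in the holder, its top centre at (177,130), which is top-view (310.2,251.5). In c2 its top is at (233,66), side-view (307.7,222). The small one at c1 (157,418) lies loose and is not wanted. The dish's straight side faces left in c1, with rim ends at about (612,50) and (505,500).

```bash
cat > h.py <<'E'
import numpy as np
from scipy.spatial.transform import Rotation as R
C={'top':(443.6959,315.5462,243.5096,[0.3882,-0.2187,0.9246],[0.165,-0.1432,-1.4052]),
'side':(506.6413,315.1359,234.4938,[0.4229,-0.8267,0.6585],[0.8456,-0.0736,-0.2078])}
def ray(n,u,v):
    f,cx,cy,o,r=C[n]; d=R.from_rotvec(r).apply([(u-cx)/f,-(v-cy)/f,-1]); return np.array(o),d
def at(n,u,v,z):
    o,d=ray(n,u,v); return (o+d*(z-o[2])/d[2])
c1=lambda x,y:(270+x/4.4-.4,222+y/4.4-.4)
c2=lambda x,y:(230+x/3-.33,200+y/3-.33)
E
python3 - <<'E'
from h import *
np.set_printoptions(precision=4,suppress=True)
print("cap top/side",at('top',*c1(177,130),.116),at('side',*c2(233,66),.116))
a,b=ray('top',*c1(177,130)),ray('side',*c2(233,66))
t=np.linalg.lstsq(np.c_[a[1],-b[1]],b[0]-a[0],rcond=None)[0];print("tri",a[0]+a[1]*t[0],b[0]+b[1]*t[1])
print("small cap",at('top',*c1(157,418),.02))
H=[at('top',*c1(*p),.034) for p in[(305,97),(258,292),(51,242)]];print("holder",H,np.linalg.norm(H[0]-H[1]),np.linalg.norm(H[1]-H[2]),(H[0]+H[2])/2)
def box(view,c,pts,z):
    P=np.array([at(view,*c(*p),z)[:2] for p in pts]);return P
P=box('top',c1,[(612,50),(572,85),(545,220),(510,340),(484,440),(484,490),(520,505),(600,475),(690,390),(725,320),(734,240),(715,150),(670,85)],.035)
Q=box('side',c2,[(52,440),(70,412),(180,398),(300,390),(430,380),(475,390),(482,415),(460,455),(400,512),(330,545),(260,556),(200,548),(130,520),(80,480)],.035)
import cv2
for X in(P,Q):
    r=cv2.minAreaRect((X*1000).astype(np.float32));print("dish",r)
F=box('top',c1,[(590,125),(497,450),(697,250),(610,108)],.005);print("floor",F)
from cell import bot
s=bot.read_state();print(s['tcp_pos'],R.from_rotvec(s['eef_rot']).as_matrix())
E
```

```text
cap top/side [ 0.535  -0.1858  0.116 ] [ 0.5375 -0.1901  0.116 ]
tri [ 0.5358 -0.1856  0.1118] [ 0.5383 -0.1857  0.1123]
small cap [ 0.4188 -0.1946  0.02  ]
holder [array([ 0.5749, -0.2388,  0.034 ]), array([ 0.4816, -0.2311,  0.034 ]), array([ 0.4891, -0.1339,  0.034 ])] 0.09352294630304188 0.09751689907029427 [ 0.532  -0.1863  0.034 ]
dish ((509.88616943359375, -396.93377685546875), (92.50439453125, 213.90475463867188), 83.51778411865234)
dish ((511.9872131347656, -398.77978515625), (94.14540100097656, 215.13531494140625), 82.11426544189453)
floor [[ 0.5893 -0.3763]
 [ 0.43   -0.3522]
 [ 0.5375 -0.4336]
 [ 0.599  -0.3848]]
[0.2928 0.5797 0.2302] [[-0.8926  0.4509 -0.001 ]
 [ 0.4509  0.8926 -0.0016]
 [ 0.0002 -0.0019 -1.    ]]
```

The cap is at about (0.536,-0.187) with its top near z 0.116 (triangulated 0.112). The dish middle is at about (0.511,-0.398), measured 93x215 mm, with its long axis at about -7.5° from world x. I grasp with finger line at -72.5°, so that after 65° anticlockwise it already lies along the dish.

First I raise 60 mm and cross over.

```bash
python3 -m jog '0 0 -1 0 1; 0 0 -1 0 1; -0.94 -0.96 0 0 1; -0.94 -0.96 0 0 1; -0.94 -0.96 0 0 1'
python3 -m jog '-0.94 -0.96 0 0 1; -0.94 -0.96 0 0 1; -0.94 -0.96 0 0 1; -0.94 -0.96 0 0 1; -0.94 -0.96 0 0 1'|tail -3
python3 -m jog '-0.94 -0.96 0 0 1; -0.94 -0.96 0 0 1; -0.94 -0.96 0 0 1; -0.94 -0.96 0 0 1; -0.94 -0.96 0 0 1'|tail -3
```

```text
time: 0.6
tcp_pos: [0.3297, 0.4636, 0.2909]
eef_rot: [-0.727, -3.056, 0.001]
force: [0.3, 0.3, -0.3]
width: 0.0857
grasp_force: 0.0
force: [0.1, -0.4, -0.4]
width: 0.0852
grasp_force: 0.0
force: [0.7, -0.1, -0.5]
width: 0.085
grasp_force: 0.0
```

```bash
python3 -m jog '-0.94 -0.96 0 0 1; -0.94 -0.96 0 0 1; -0.94 -0.96 0 0 1; -0.94 -0.96 0 0 1; -0.94 -0.96 0 0 1'|head -3
python3 -m jog '-0.94 -0.96 0 0 1; -0.94 -0.96 0 0 1; 0 0 0 0.296 1; 0 0 0 0.296 1; 0 0 0 0.296 1' |head -3
python3 -m jog '0 0 0 0.296 1; 0 0 0 0.296 1; 0 0 0 0.296 1; 0 0 0 0.296 1; 0 0 0 0.296 1'|head -3
python3 -m jog '0 0 0 0.296 1; 0 0 0 0.296 1; 0 0 0 0.296 1; 0 0 0 0.296 1; 0 0 0 0.296 1'|head -3
python3 -m jog '0 0 0 0.296 1; 0 0 0 0.296 1; 0 0 0 0.296 1; 0 0 0 0 1; 0 0 0 0 1'|head -3
python3 - <<'E'
from h import *
from cell import bot,get_image
import cv2
s=bot.read_state();M=R.from_rotvec(s['eef_rot']).as_matrix();print(s['tcp_pos'],M,s['joints'])
print("ang",np.degrees(np.arctan2(M[1,1],M[0,1])),"local to cap",M.T@(np.array([.536,-.187,.3])-s['tcp_pos']))
g=get_image('wrist');cv2.imwrite('pics/w1.png',g['pixels'][:,:,::-1]);print({k:v for k,v in g.items() if k!='pixels'})
E
```

```text
time: 2.1
tcp_pos: [0.5124, -0.1131, 0.2908]
eef_rot: [-0.729, -3.055, -0.0]
time: 2.6
tcp_pos: [0.5365, -0.1887, 0.2904]
eef_rot: [-1.392, -2.814, -0.0]
time: 3.1
tcp_pos: [0.5365, -0.1882, 0.2906]
eef_rot: [-2.315, -2.122, 0.001]
time: 3.6
tcp_pos: [0.5365, -0.1882, 0.2907]
eef_rot: [-2.926, -1.141, 0.001]
time: 4.1
tcp_pos: [0.5366, -0.1882, 0.2909]
eef_rot: [-3.104, -0.483, 0.001]
[ 0.53663443 -0.18821776  0.2909237 ] [[ 9.52675729e-01  3.03987840e-01 -5.90774868e-04]
 [ 3.03988032e-01 -9.52675814e-01  2.65856478e-04]
 [-4.81999791e-04 -4.32863503e-04 -9.99999790e-01]] [-4.31721457e-01 -8.57707716e-02  1.76336746e+00 -5.77002962e-06
  1.46464378e+00  8.30199539e-01]
ang -72.30271797662454 local to cap [-0.0002386  -0.00135691 -0.0090756 ]
{'fx': 421.477004348011, 'fy': 421.477004348011, 'cx': 318.5635831021037, 'cy': 237.7052656747517, 'origin': array([ 0.61198698, -0.16330071,  0.43420902]), 'rotation': array([-0.27079973,  0.19923058, -1.25091187])}
```

View pics/w1.png

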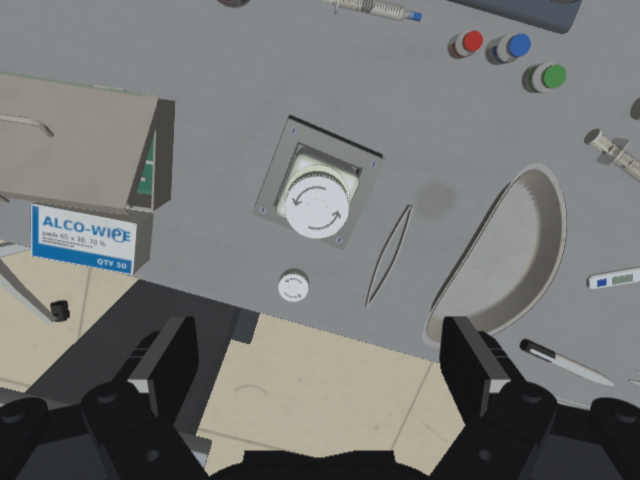

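The wrist view shows the cap top at (317,207), about 64 px across. The dish rim ends are at (538,165) and (430,345), and the small cap is at (293,285).

```bash
python3 - <<'E'
from h import *
C['w']=(421.477,318.5636,237.7053,[0.61198698,-0.16330071,0.43420902],[-0.27079973,0.19923058,-1.25091187])
for z in(.112,.116): print(at('w',317.5,206.5,z),np.linalg.norm(at('w',285.5,206,z)-at('w',350.5,206,z)))
E
```

```text
[ 0.53632531 -0.18620505  0.112     ] 0.051005637875251045
[ 0.5372646  -0.18592071  0.116     ] 0.05037243849585128
```

```bash
python3 -m jog '0 -0.06 1 0 1; 0 0 1 0 1; 0 0 1 0 1; 0 0 1 0 1; 0 0 1 0 1'
python3 -m jog '0 0 0.8 0 1; 0 0 0.4 0 1; 0 0 0.3 0 1; 0 0 0.12 0 1; 0 0 0 0 1'
python3 -m jog '0 0 0 0 0.3; 0 0 0 0 0; 0 0 0 0 0; 0 0 0 0 0; 0 0 0 0 0' 100
python3 -m jog '0 0 0 0 0; 0 0 0 0 0; 0 0 0 0 0'
python3 - <<'E'
from cell import get_image
import cv2
g=get_image('side');cv2.imwrite('pics/s2.png',cv2.resize(g['pixels'][130:310,220:420,::-1],None,fx=3,fy=3))
E
```

```text
time: 4.65
tcp_pos: [0.5361, -0.1865, 0.1402]
eef_rot: [3.104, 0.482, 0.0]
force: [-0.3, -0.3, 0.5]
width: 0.0853
grasp_force: 0.0
time: 5.15
tcp_pos: [0.5366, -0.1867, 0.0932]
eef_rot: [3.104, 0.479, 0.001]
force: [-0.5, 0.4, 0.2]
width: 0.0856
grasp_force: 0.0
time: 5.65
tcp_pos: [0.537, -0.1867, 0.0944]
eef_rot: [3.104, 0.479, 0.002]
force: [-1.9, 1.4, 5.6]
width: 0.0479
grasp_force: 101.9
time: 5.95
tcp_pos: [0.537, -0.1867, 0.0944]
eef_rot: [3.104, 0.479, 0.002]
force: [-0.8, 1.1, 5.2]
width: 0.0476
grasp_force: 101.9
```

View pics/s2.png

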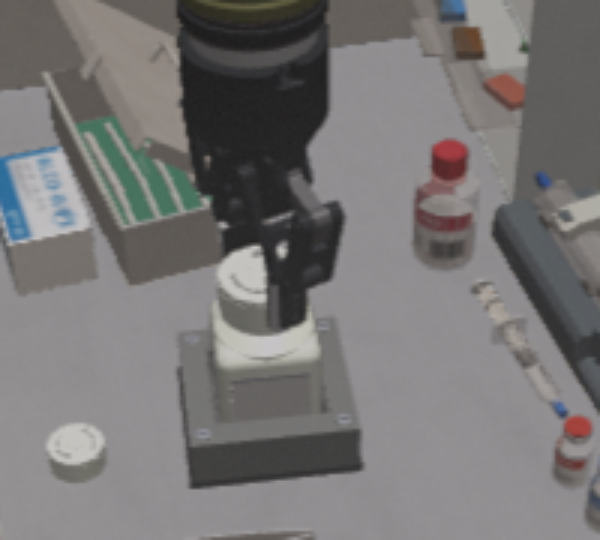

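```bash
python3 -m jog '0 0 0.07 0 0; 0 0 0.07 0 0; 0 0 0 0 0; 0 0 0 0 0'
python3 -m jog '0 0 0.05 0 0; 0 0 0 0 0; 0 0 0 0 0'
```

```text
time: 6.4
tcp_pos: [0.5375, -0.1868, 0.0918]
eef_rot: [3.104, 0.479, 0.003]
force: [-3.4, 3.6, 12.4]
width: 0.0476
grasp_force: 102.5
time: 6.7
tcp_pos: [0.5376, -0.1868, 0.0908]
eef_rot: [3.104, 0.479, 0.004]
force: [-5.3, 3.6, 14.8]
width: 0.0471
grasp_force: 102.7
```

```bash
python3 -m jog '0 0 0.07 0 0; 0 0 0 0 0; 0 0 0 0 0'
python3 -m jog '0 0 0 -0.25 0; 0 0 0 -0.25 0; 0 0 0 0 0'; python3 -c "
from cell import bot;print(bot.read_state()['wrist_torque'])"
```

```text
time: 7.0
tcp_pos: [0.5378, -0.1868, 0.0894]
eef_rot: [3.104, 0.479, 0.004]
force: [-6.0, 4.0, 17.5]
width: 0.0474
grasp_force: 103.4
time: 7.3
tcp_pos: [0.5388, -0.1872, 0.0897]
eef_rot: [3.017, 0.864, 0.008]
force: [-2.6, 3.0, 14.5]
width: 0.0473
grasp_force: 103.0
[0.437681   0.49546221 0.07857694]
```

```bash
python3 -m jog '0 0 0.04 -0.25 0; 0 0 0 -0.25 0; 0 0 0.01 -0.25 0; 0 0 0 0 0'
python3 -c "
from cell import bot;print(bot.read_state()['wrist_torque'])"
```

```text
time: 7.7
tcp_pos: [0.5389, -0.1871, 0.0888]
eef_rot: [2.803, 1.411, 0.007]
force: [-4.8, 5.2, 18.2]
width: 0.0476
grasp_force: 103.3
[0.689046   0.77990063 0.06269066]
```

```bash
python3 -m jog '0 0 0 -0.25 0; 0 0 0 -0.25 0; 0 0 0 -0.25 0; 0 0 0 -0.25 0; 0 0 0 0 0'
python3 - <<'E'
from cell import bot,get_image
import numpy as np,cv2
from h import R
s=bot.read_state();M=R.from_rotvec(s['eef_rot']).as_matrix();print(s['wrist_torque'],np.degrees(np.arctan2(M[1,1],M[0,1])))
g=get_image('side');cv2.imwrite('pics/s3.png',cv2.resize(g['pixels'][180:310,250:400,::-1],None,fx=4,fy=4))
E
```

```text
time: 8.2
tcp_pos: [0.5387, -0.1872, 0.0888]
eef_rot: [2.366, 2.06, 0.005]
force: [-5.4, 4.2, 18.6]
width: 0.0474
grasp_force: 103.3
[0.64222711 0.78910902 0.07433148] -7.892549715011871
```

View pics/s3.png

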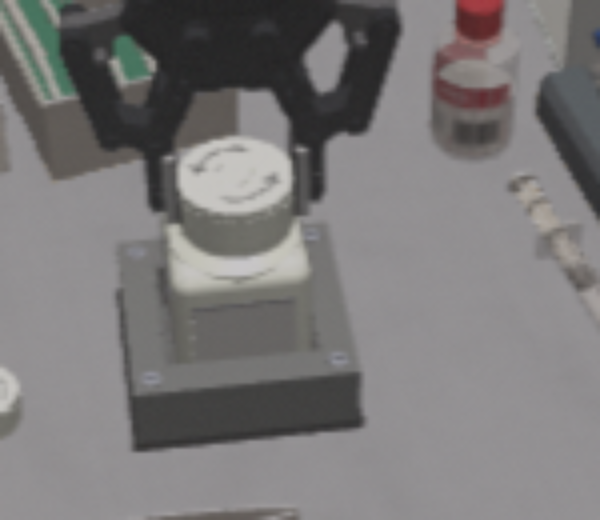

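The arrows have moved round with the fingers (they are now at s3 (220,155) and (255,190)), and the gripper has turned 64.4°. The bottle is still in its well. I lift gently and watch the force.

```bash
python3 -m jog '0 0 -0.1 0 0; 0 0 -0.1 0 0; 0 0 -0.1 0 0; 0 0 0 0 0'; python3 -m jog '0 0 -0.1 0 0; 0 0 -0.1 0 0; 0 0 0 0 0'
python3 - <<'E'
from cell import get_image
import cv2
g=get_image('side');cv2.imwrite('pics/s4.png',cv2.resize(g['pixels'][180:310,250:400,::-1],None,fx=4,fy=4))
E
```

```text
time: 8.65
tcp_pos: [0.5384, -0.1872, 0.0951]
eef_rot: [2.368, 2.057, 0.005]
force: [2.6, 1.1, 5.9]
width: 0.0475
grasp_force: 102.0
time: 8.95
tcp_pos: [0.5357, -0.1865, 0.0979]
eef_rot: [-2.371, -2.06, 0.001]
force: [0.9, -0.7, 0.8]
width: 0.0476
grasp_force: 102.6
```

View pics/s4.png

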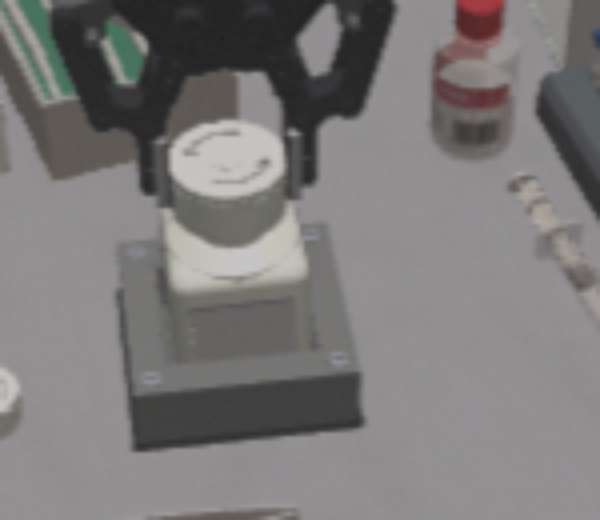

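The cap came free with no pull on the bottle, which is still seated, and now sits higher at s4 (228,155). I lift it clear and carry it over.

```bash
python3 -m jog '0 0 -0.3 0 0; 0 0 -0.5 0 0; 0 0 -0.8 0 0; 0 0 -0.8 0 0; 0 0 -0.8 0 0'
python3 -m jog '-0.4 0.14 0 0 0; -0.8 0 0 0 0; -0.9 0 0 0 0; -0.9 0 0 0 0; -0.9 0 0 0 0'
python3 -m jog '-0.9 0 0 0 0; -0.9 0 0 0 0; -0.8 0 0 0 0; -0.6 0 0 0 0; 0 0 0 0 0'
python3 - <<'E'
from cell import get_image
import cv2,numpy as np
a=get_image('side')['pixels'][180:420,210:430,::-1];b=get_image('top')['pixels'][200:360,270:490,::-1]
cv2.imwrite('pics/s5.png',np.vstack([cv2.resize(a,(495,540))])); 
b=cv2.resize(b,(743,540)); cv2.imwrite('pics/t5.png',b)
E
```

```text
time: 9.5
tcp_pos: [0.536, -0.1865, 0.1962]
eef_rot: [-2.371, -2.061, 0.0]
force: [-0.1, -0.1, -0.6]
width: 0.0472
grasp_force: 102.6
time: 10.0
tcp_pos: [0.5233, -0.3043, 0.1937]
eef_rot: [-2.37, -2.06, 0.001]
force: [0.4, -0.4, -0.4]
width: 0.0473
grasp_force: 102.6
time: 10.5
tcp_pos: [0.5098, -0.4001, 0.1938]
eef_rot: [-2.373, -2.057, 0.001]
force: [0.3, 0.9, -1.1]
width: 0.0476
grasp_force: 102.6
```

View pics/s5.png

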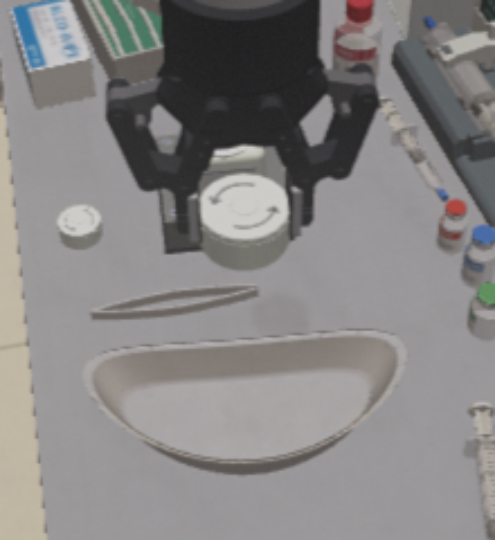

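The cap is off and level in the gripper at s5 (243,205), over the dish, and the bottle remains in the holder. I lower it.

```bash
python3 -m jog '0 0 0.8 0 0; 0 0 1 0 0; 0 0 1 0 0; 0 0 1 0 0; 0 0 0.9 0 0'
python3 -m jog '0 0 0.6 0 0; 0 0 0.3 0 0; 0 0 0.2 0 0; 0 0 0.1 0 0; 0 0 0 0 0'
python3 -m jog '0 0 0.05 0 0; 0 0 0 0 0; 0 0 0 0 0'
```

```text
time: 11.1
tcp_pos: [0.5107, -0.3964, 0.0519]
eef_rot: [-2.369, -2.062, -0.0]
force: [0.5, -0.7, -0.5]
width: 0.0473
grasp_force: 102.6
time: 11.6
tcp_pos: [0.5112, -0.3985, 0.0183]
eef_rot: [2.37, 2.06, 0.0]
force: [-0.2, -0.7, 0.5]
width: 0.0472
grasp_force: 102.6
time: 11.9
tcp_pos: [0.5109, -0.3983, 0.0165]
eef_rot: [2.371, 2.06, 0.0]
force: [-0.1, 0.8, -0.1]
width: 0.0473
grasp_force: 102.6
```

```bash
python3 -m jog '0 0 0.1 0 0; 0 0 0 0 0; 0 0 0 0 0'|sed -n '2p;4p'
python3 -m jog '0 0 0.07 0 0; 0 0 0 0 0; 0 0 0 0 0'|sed -n '2p;4p'
python3 -m jog '0 0 0.05 0 0; 0 0 0 0 0; 0 0 0 0 0'|sed -n '2p;4p'
```

```text
tcp_pos: [0.5106, -0.398, 0.0127]
force: [-0.7, -0.3, 0.2]
tcp_pos: [0.5106, -0.398, 0.0107]
force: [-0.4, -0.7, -0.9]
tcp_pos: [0.5107, -0.3981, 0.0093]
force: [-0.6, 1.0, -0.9]
```

```bash
python3 -m jog '0 0 0.04 0 0; 0 0 0 0 0; 0 0 0 0 0'|sed -n '2p;4p'
python3 -m jog '0 0 0.04 0 0; 0 0 0 0 0; 0 0 0 0 0'|sed -n '2p;4p'
```

```text
tcp_pos: [0.5107, -0.3981, 0.0081]
force: [-0.1, -0.4, -0.9]
tcp_pos: [0.5108, -0.3982, 0.0073]
force: [0.1, 1.6, 1.2]
```

Contact is at TCP z 0.007, close to the expected 0.0085. I open to about 66 mm and back off.

```bash
python3 -m jog '0 0 0 0 0.65; 0 0 0 0 0.7; 0 0 0 0 0.78; 0 0 0 0 0.78; 0 0 0 0 0.78' 20
python3 -m jog '0 0 -0.2 0 0.78; 0 0 -0.5 0 0.78; 0 0 -1 0 0.78; 0 0 -1 0 0.78; 0 0 -1 0 0.78'
python3 -m jog '0 0 -1 0 0.78; 1 0 -1 0 0.78; 1 0 -1 0 0.78; 1 0 -0.5 0 0.78; 0 0 0 0 0.78'
python3 - <<'E'
from cell import get_image
import cv2,numpy as np
a=get_image('side')['pixels'][190:410,220:420,::-1];b=get_image('top')['pixels'][210:350,270:460,::-1]
cv2.imwrite('pics/f.png',np.hstack([cv2.resize(a,(382,420),interpolation=cv2.INTER_CUBIC),cv2.resize(b,(418,420*418//570),interpolation=cv2.INTER_CUBIC) if 0 else cv2.copyMakeBorder(cv2.resize(b,(418,308),interpolation=cv2.INTER_CUBIC),0,112,0,0,cv2.BORDER_CONSTANT)]))
E
```

```text
time: 13.9
tcp_pos: [0.5106, -0.3981, 0.0069]
eef_rot: [-2.371, -2.061, 0.0]
force: [0.7, 0.4, -0.3]
width: 0.0665
grasp_force: 0.0
time: 14.4
tcp_pos: [0.5109, -0.3983, 0.1206]
eef_rot: [2.37, 2.06, 0.0]
force: [0.6, 0.5, 0.2]
width: 0.0667
grasp_force: 0.0
time: 14.9
tcp_pos: [0.5253, -0.3073, 0.2287]
eef_rot: [2.362, 2.059, 0.004]
force: [0.1, -0.5, 0.5]
width: 0.0665
grasp_force: 0.0
```

View pics/f.png

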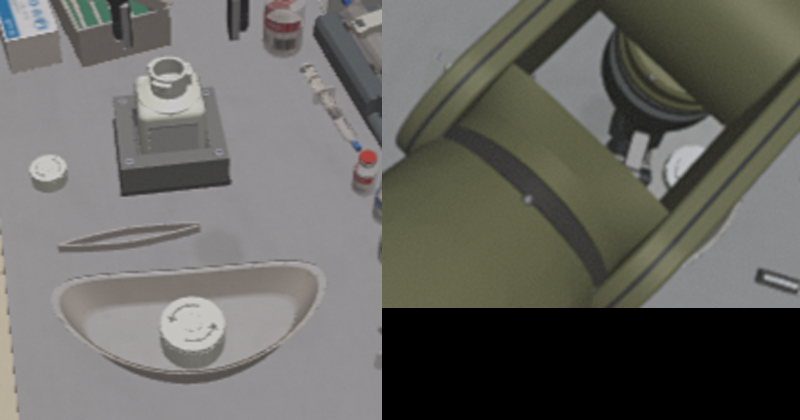

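The cap lies in the dish, top up, at f (193,320), and the bottle stands open in its holder. I check its position numerically before handing in.

```bash
python3 - <<'E'
from h import *
print(at('side',220+193/1.91-.3,190+319/1.909-.3,.030), [at('side',220+x/1.91-.3,190+319/1.909-.3,.03)[0] for x in(160,226)])
E
```

```text
[ 0.51297339 -0.39666094  0.03      ] [np.float64(0.48818040697898585), np.float64(0.5377306526281097)]
```

```bash
python3 -c "
from cell import bot;print(bot.job_done())"
```

```text
the job is handed in; nothing more can be done
None
```

The bottle is open: the cap lies top side up in the kidney dish, about 2 mm from its middle by the last picture, the bottle still stands in its holder, and the job was handed in at about 15 s without a verdict shown.

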